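# Push the spout home in the water filter's push-fit port

## Robot

A 6-joint arm with a two-finger parallel gripper is mounted at the origin on a cart in front of the work surface, level with it; the furniture and walls round the work are solid. World frame = base frame: x ahead of the robot, y to its left, z up, the work surface at z = 0. Lengths are in mm, angles in rad, forces in N, time in s.
With the tool pointing down it reaches from about 350 to 775 mm from the base axis. Payload 7.3 kg.
Tool frame: the origin (TCP) lies midway between the tips of the shut fingers; the grasp point (between the pads) lies 19 mm behind it; z points along the fingers, y is the line along which they close (so a half turn about z gives the same grasp; the last joint's range is limited). The gripper opens to 92 mm and grips with 3 to 60 N. Pads are 19 mm wide; open, the fingers measure 130 mm over their backs; the gripper's body (75 mm by 190 mm) begins 47 mm behind the grasp point.
Start: joints at [1.172, 0.342, 1.524, -0, 1.275, -0.146], TCP at [131.296, 508.34, 195.741] pointing down, gripper open.
Joint ranges: [-2.53, 2.53], [-0.77, 2.02], [0.04, 2.7], [-1, 4.14], [0.28, 2.66], [-3.11, 3.11]. Speed limits (rad/s): [2.57, 2.57, 3.14, 3.14, 3.14, 3.14].

## Interface

Orientations are given as [roll, pitch, yaw] about the fixed x, y, z axes, in that order (R = Rz(yaw) Ry(pitch) Rx(roll)).
In Python, from plant import get_obs, capture, camera_model, close_job, search_frame, regions_of, pinpoint gives the robot as it stands. The module is installed in compiled form; this text tells all that it offers.
- The arm moves only by the shell command python3 -m pendant 'ROWS'. ROWS is JSON, one flat list of numbers, 7 for each row, row after row: the shift along the tool's x, y, z in units of 30 mm (1.0 is 30 mm), then the turn, a rotation vector about the tool's x, y, z in units of 4 degrees (1.0 is 4 degrees), then the closure, from -1 (fully open) to 1 (shut), so that 0 is half open. In form: [dx, dy, dz, wx, wy, wz, gripper, dx, dy, dz, wx, wy, wz, gripper, ...]. A call has 1 to 12 rows; each row shifts and turns the commanded pose from where the row before left it, along the tool's axes as they then stand; what a row does not reach is not made up. A row lasts 1/10 s, in which the tool goes at most 50 mm and 8.59 degrees, less where a joint would pass 70% of its speed; a pose out of reach is approached as far as the arm can. A call with a number of a shift or a turn outside -1 to 1 is refused whole. A call with a gripper value outside its range is refused whole. The fingers move at their own pace and stop on an object; the grip force is fixed at half the most. Time passes only in rows, so rows that do not move let the fingers close. It gives the time, the measured TCP pose, the force, the opening and the grip force at its end, in the units of the state.
- get_obs(): the state, without advancing time (a new reading comes with each control period).
- capture(name): name is "side" or "top"; returns the picture (384x512x3 uint8, red, green, blue); there is no depth.
- camera_model(name): a dict with "fov_y" (degrees; the focal length in pixels is half the picture's height over the tangent of half this angle, whatever the lens; pixels are square), "cx", "cy" (the principal point, pixels), "D" ([k1, k2, p1, p2, k3] as OpenCV has them; the pictures are not rectified), "pose" (4x4, takes a point from camera to world coordinates). Camera axes: x right, y up, looking along -z (the intrinsics and any distortion apply to the point x, -y, -z); pixel columns grow to the right and rows downward; lengths in mm; the calibration is good to about 2 mm. A picture is of the moment at which its call begins. camera_model takes no time and is no camera call.
- close_job(): hands the job in; it is judged then, once.
Trained networks look in the newest picture that a camera, given by its name, has taken for a name from the list of things; names that differ only in an ending like _2 or _b are one class to them, and where a whole thing is asked for, a point or a joint stands for the part that bears it (a point fixed in the world has none). Each returns a list of dicts, best first, with "score" (0 to 1); they miss things now and then, are a little off and sometimes report something else, mostly with a low value. They report only what shows in the picture. A call takes as long as a camera call.
- search_frame(camera, thing): "location" ([column, row] in pixels, amid what is visible of it).
- regions_of(camera, thing): "pixels" (384x512 bool, what is visible of it) and "location" ([column, row] in pixels, amid what is visible of it).
- pinpoint(camera, thing): "location" ([column, row] in pixels: a listed point, or the origin of a listed thing).
The state is a dict: "time": time; "joint_positions": joint angles; "dq": joint speeds; "tau": joint torques, N m; "tool_pos": TCP position; "tcp_rot": TCP orientation; "contact_force": force on the tool from outside, world axes, zero at the start; "moment": the same for the moment, N m; "grip_width": finger opening in mm; "finger_force": force on a finger pad.
Only numpy, scipy, OpenCV 4.12 (cv2) and the standard library are available. Lean on these libraries where they do the work, as an engineer would, in place of code of your own. Each camera call takes 0.05 s, during which the arm holds its last target. There are 200 camera calls.

## Task

Get the countertop water filter ready for use: pull the dust plug out of the port on its tower and lay it on the worktop, then push the foot of the steel spout into the port, past the grip of the seal, until you feel it bottom out fully home, with the nozzle pointing out over the front of the filter (away from its housing). Press firmly but do not force it once it has bottomed. Let go of everything at the end and leave the glass and the mug where they stand.

Things in the scene. Friction and masses are not known exactly. Their poses are not given: they have to be found in the camera images.
- filter: white plastic countertop water filter, fixed. Origin on the worktop under the axis of its upright port tower (36 mm across, 40 at the grey collar round its top, 100 mm high); z up, -x is its front. Base plate 12 mm thick, 106 mm wide, from 40 mm in front to 150 mm behind (+x). The housing, 100 x 100 mm, with a grey round cap (top at 99 mm), is centred 96 mm behind the tower
- port_mouth (a point): centre of the port's mouth on the tower's top, 100 mm above the filter's origin, same axes. Mouth 24.5 mm across, narrowing over 6 mm to a bore of 16.5 mm. 18 mm down, four sprung rubber lips (the seal) leave 11 mm free: the spout's tube needs about 8 to 17 N to pass them and then rubs on them with several N; they are not the bottom
- spout: steel spout, about 0.11 kg. Origin at the foot of its straight upright tube (z up the tube), 15 mm thick, 86 mm long, foot tapered over 4 mm to 11 mm. Above, a 12 mm neck, centre 94 mm over the foot (top 101 mm), runs 55 mm to -x. Grip the tube some 72 mm above the foot, across y, the neck out between the fingers. Starts upright in the stand's hole, leaning up to 3 degrees
- spout_nozzle (a point): middle of the nozzle at the end of the spout's neck, 55 mm to -x of the tube's axis and 68 mm above the foot
- stand: round light wood stand, fixed, that holds the spout: foot 68 mm across, 6 mm thick, post 38 mm across and 46 mm high with a hole 16 mm across and 40 mm deep. Origin at the centre of its underside
- plug: grey plastic dust plug, 0.025 kg, loose in the port. Origin on its axis at the underside of its round flange (31 mm across, 3 mm thick), which lies on the tower's top. Above the flange a square grip 18 x 18 x 24 mm, sides along x and y; below, a stem reaches 26 mm down, at most 15 mm thick. It comes straight up without force
- glass: clear drinking glass, bystander, 81 mm across and 91 mm high, origin at the centre of its underside. The worktop 60 to 200 mm in front of it (towards the robot) is clear, 100 mm wide
- mug: cream-coloured mug with a handle, bystander, 78 x 116 x 101 mm, origin near the centre of its underside
- seat (a joint): rubber seat ring at the bottom of the bore, m: 0 as new, 0.003 bedded in fully, and it stays so. How deep it lies differs: the foot meets it 34 to 44 mm below the mouth, beds it in by 3 mm against about 8 N more, then stands on the hard bottom. Spout and filter must never press on each other with over 60 N, the seal's squeeze on the tube (15 to 20 N) included: keep the push below 30 N

How it is judged (in metres and radians):
On the way, in this order (a step that is already met when the one before it is completed fails the run):
1. the dust plug is out of the port and lies on the worktop, let go (height (world z) of plug below 0.045 m and horizontal distance between plug and port_mouth above 0.05 m and contact force between plug and the fingers below 0.05 N), for 0.2 s.
2. the spout's foot is in the bore, past the seal (z of spout in the frame of port_mouth below -0.023 m and horizontal distance between spout and port_mouth below 0.004 m), for 0.05 s.
At the end, for the whole second after the job is handed in: Spout upright (4.5 degrees) in the port, foot at least 35 mm below the mouth, within 3 mm of its axis, the seat ring bedded in by 2.2 mm or more of its 3, nozzle to the filter's front (35 degrees), let go; the plug lies still on the worktop, touching neither filter nor stand (value of joint seat above 0.0022 m and z of spout in the frame of port_mouth below -0.035 m and horizontal distance between spout and port_mouth below 0.003 m and angle between spout's own z axis and vertical below 0.08 rad and x of spout_nozzle in the frame of filter below -0.045 m and linear speed of each of spout, plug below 0.01 m/s and height (world z) of plug below 0.045 m and contact force between plug and filter below 0.05 N and contact force between plug and stand below 0.05 N and horizontal distance between plug and port_mouth above 0.05 m).
It fails at once if the spout is pressed against the filter with more than 60 N, the seal's grip included (contact force between spout and filter above 60 N).
It fails at once if the glass is shifted by more than 30 mm or tipped (distance of glass from where it was at the start of the episode above 0.03 m or angle between glass's own z axis and vertical above 0.3 rad).
It fails at once if the mug is shifted by more than 30 mm or tipped (distance of mug from where it was at the start of the episode above 0.03 m or angle between mug's own z axis and vertical above 0.3 rad).
It also fails if it takes over 54 s, if anything falls off the work surface, if the arm or the gripper's body presses on something with over 40 N, if the wrist force passes 120 N, or if a joint passes its speed limit or range.

## Working session

There is one attempt and no reset: what is moved stays moved. The work goes in short steps, Python scripts to look and compute and a shell command to move; the robot and the scene stay as the last step left them, time stands still between calls to the robot, and variables do not carry over. Pictures are saved under pics/ and viewed, at most 10 in all, crops included, and the job is handed in when it is done.

```bash
mkdir -p pics
cat > h.py <<'E'
import numpy as np, cv2
from plant import *
from scipy.spatial.transform import Rotation as R
def K(c):
    m=camera_model(c); f=192/np.tan(np.radians(m["fov_y"])/2)
    return np.array([[f,0,m["cx"]],[0,f,m["cy"]],[0,0,1]]),np.array(m["D"],float),np.array(m["pose"],float)
def ray(c,px):
    k,D,P=K(c); u=cv2.undistortPoints(np.array([[px]],float),k,D)[0,0]
    d=P[:3,:3]@np.array([u[0],-u[1],-1]); return P[:3,3],d/np.linalg.norm(d)
def atz(c,px,z):
    o,d=ray(c,px); return o+d*(z-o[2])/d[2]
def tri(a,b):
    (o1,d1),(o2,d2)=ray("side",a),ray("top",b)
    t=np.linalg.lstsq(np.c_[d1,-d2],o2-o1,rcond=None)[0]
    p,q=o1+d1*t[0],o2+d2*t[1]; return (p+q)/2,np.linalg.norm(p-q)
def proj(c,p):
    k,D,P=K(c); q=P[:3,:3].T@(np.array(p,float)-P[:3,3])
    return cv2.projectPoints(np.array([[q[0],-q[1],-q[2]]]),np.zeros(3),np.zeros(3),k,D)[0].ravel()
def best(c,t):
    r=pinpoint(c,t); return (np.array(r[0]["location"]),r[0]["score"]) if r else (None,0)
def save(c,n):
    im=capture(c); cv2.imwrite(f"pics/{n}.png",im[:,:,::-1]); return im
E
cat > a.py <<'E'
from h import *
np.set_printoptions(precision=1,suppress=True)
save("side","s0");save("top","t0")
for t in ["filter","port_mouth","spout","spout_nozzle","stand","plug","glass","mug"]:
    a,sa=best("side",t);b,sb=best("top",t)
    print(t,a,round(sa,2),b,round(sb,2),*(tri(a,b) if a is not None and b is not None else []))
o=get_obs();print(o["time"],o["tool_pos"],o["tcp_rot"],o["contact_force"])
for c in("side","top"):print(K(c)[2])
E
python3 a.py
```

```text
filter [232.9 287.6] 0.57 [334.2 228.2] 0.89 [ 427.8 -203.1   -2.8] 13.884606876883169
port_mouth [231.2 247.7] 0.59 [341.9 235.3] 0.84 [ 421.4 -201.2   97.2] 0.9901457482529192
spout [206.1 190. ] 0.76 [184.5 219.9] 0.55 [454.1 176.1   3. ] 9.628314444396343
spout_nozzle None 0 [176.  240.1] 0.54
stand [208.4 190.9] 0.73 [184.3 217.6] 0.81 [460.2 177.3  -1.7] 9.089054519811762
plug [235.1 244.9] 0.5 [342.7 234.9] 0.59 [ 425.6 -202.4  103.4] 7.220215825773689
glass [263.9 218.7] 0.88 [253.5 182.7] 0.58 [553.9  -0.5   0.2] 3.755169659119884
mug [309.9 207. ] 0.95 [251.6 133.2] 0.64 [679.8   3.4   5.2] 2.818662975069059
0.9 [131.3 508.3 195.7] [3.1 0.  2.9] [ 0.2 -0.3  0.6]
[[   0.9    0.2   -0.3  283.2]
 [  -0.3    0.5   -0.8 -788.1]
 [  -0.     0.9    0.5  581.3]
 [   0.     0.     0.     1. ]]
[[  -0.     1.    -0.   463.9]
 [  -1.    -0.     0.    16.2]
 [   0.     0.     1.  1050. ]
 [   0.     0.     0.     1. ]]
```

```bash
python3 -c "
import cv2,numpy as np
a=cv2.imread('pics/t0.png');b=cv2.imread('pics/s0.png')
c=np.vstack([cv2.resize(a[160:310,130:400],None,fx=2.9,fy=2.9)[:, :783],])
cv2.imwrite('pics/t1.png',c); cv2.imwrite('pics/s1.png',cv2.resize(b[120:320,150:400],None,fx=2.9,fy=2.9))"
```

```text
(no output)
```

View pics/t1.png

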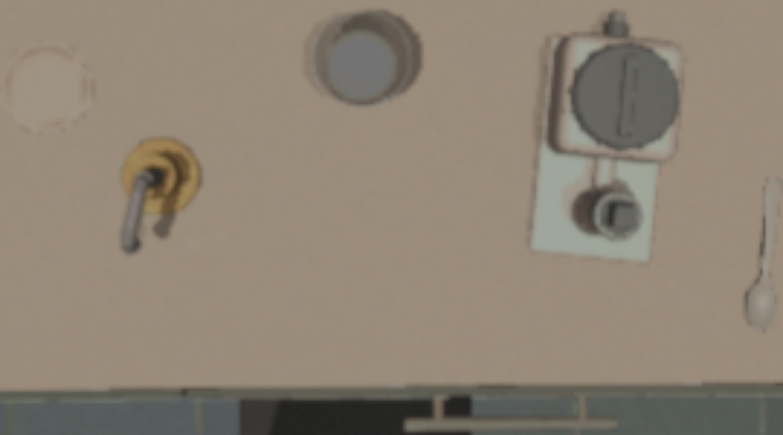

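View pics/s1.png

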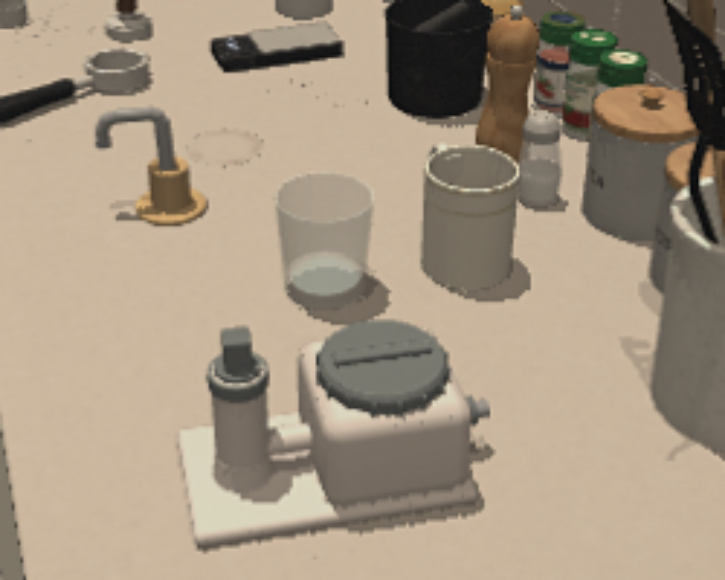

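The top view shows the filter at right, with its front toward the robot and turned about -6.5°. The plug's grip top is near (344,235). The spout is at left, tube top near (182,221), nozzle near (175,244). The worktop in front of the glass (y≈0) is clear.

```bash
cat > b.py <<'E'
from h import *
np.set_printoptions(precision=2,suppress=True)
f=lambda u,v:(130+u/2.9,160+v/2.9)
g=lambda u,v:(150+u/2.9,120+v/2.9)
A=lambda a,b:np.degrees(np.arctan2(*(a-b)[1::-1]))
a,b,c=atz("top",f(530,248),12),atz("top",f(650,262),12),atz("top",f(660,165),12)
print("base corners",a,b,c,"yaw",A(a,b)-90,A(c,b))
print("grip top",atz("top",f(621,217),127), "side grip top",atz("side",g(237,336),127))
print("collar", atz("top",f(618,216),100), atz("side",g(238,375),103))
t,n=atz("top",f(151,179),100),atz("top",f(131,245),74)
print("tube top",t,"nozzle",n,"yaw",A(t,n), np.linalg.norm((t-n)[:2]))
print("side tube top",atz("side",g(163,115),102),"nozzle",atz("side",g(103,143),74))
print("stand foot",atz("top",f(162,176),3),atz("side",g(172,205),3), "post top",atz("side",g(167,165),46))
o=get_obs();r=R.from_euler("xyz",o["tcp_rot"]).as_matrix();print(r)
E
python3 b.py
cat > plan.py <<'E'
# plan.py x y z yaw_of_tool_y(deg, world): tool vertical
import sys
from h import *
np.set_printoptions(precision=2,suppress=True)
o=get_obs();p=np.array(o["tool_pos"]);r=R.from_euler("xyz",o["tcp_rot"]).as_matrix()
t=np.array([float(v) for v in sys.argv[1:4]]);a=np.radians(float(sys.argv[4]))
y=np.array([np.cos(a),np.sin(a),0]);
G=np.c_[np.cross(y,[0,0,-1.]),y,[0,0,-1.]]
w=np.degrees(R.from_matrix(r.T@G).as_rotvec())/4
print("turn units",w,"shift units before turn",r.T@(t-p)/30,"after turn",G.T@(t-p)/30)
print("t",o["time"],"pos",p,"yawy",np.degrees(np.arctan2(r[1,1],r[0,1])),"q",np.array(o["joint_positions"]),"F",np.array(o["contact_force"]),o["grip_width"],o["finger_force"])
E
python3 plan.py 424 -201 200 83.5
```

```text
base corners [ 392.19 -146.97   12.  ] [ 379.34 -250.46   12.  ] [ 462.92 -260.92   12.  ] yaw -7.080733851746345 -7.134041410930562
grip top [ 423.31 -199.34  127.  ] side grip top [ 423.22 -204.89  127.  ]
collar [ 422.93 -203.28  100.  ] [ 420.56 -213.31  103.  ]
tube top [455.22 165.98 100.  ] nozzle [401.82 186.17  74.  ] yaw -20.710358205404027 57.08831431104085
side tube top [454.13 162.94 102.  ] nozzle [400.57 180.94  74.  ]
stand foot [456.85 171.73   3.  ] [457.   170.79   3.  ] post top [455.56 171.67  46.  ]
[[-0.97  0.25  0.  ]
 [ 0.25  0.97  0.  ]
 [-0.    0.   -1.  ]]
turn units [ 0.  0. -2.] shift units before turn [-15.36 -20.45  -0.14] after turn [-12.37 -22.39  -0.14]
t 0.9 pos [131.31 508.33 195.75] yawy 75.51427311258335 q [ 1.17  0.34  1.52 -0.    1.28 -0.15] F [ 0.2  -0.28  0.65] 91.73178457796293 0.0
```

```bash
python3 -m pendant '[-1,-1,0,0,0,-1,-1, -1,-1,0,0,0,-1,-1, -1,-1,0,0,0,0,-1, -1,-1,0,0,0,0,-1, -1,-1,0,0,0,0,-1, -1,-1,0,0,0,0,-1, -1,-1,0,0,0,0,-1, -1,-1,0,0,0,0,-1, -1,-1,0,0,0,0,-1, -1,-1,0,0,0,0,-1, -1,-1,0,0,0,0,-1, -1,-1,0,0,0,0,-1]'
python3 -m pendant '[0,-1,0,0,0,0,-1, 0,-1,0,0,0,0,-1, 0,-1,0,0,0,0,-1, 0,-1,0,0,0,0,-1, 0,-1,0,0,0,0,-1, 0,-1,0,0,0,0,-1, 0,-1,0,0,0,0,-1, 0,-1,0,0,0,0,-1, 0,-1,0,0,0,0,-1, 0,0,0,0,0,0,-1]'
python3 plan.py 423.5 -202.5 150 83
```

```text
time: 2.1
tool_pos: [442.0, 103.3, 196.0]
tcp_rot: [3.141, 0.001, 3.028]
contact_force: [0.0, 0.6, 1.1]
grip_width: 92.1
finger_force: 0.0
time: 3.1
tool_pos: [410.4, -166.3, 195.7]
tcp_rot: [-3.141, 0.0, 3.025]
contact_force: [0.0, 0.9, 0.2]
grip_width: 91.8
finger_force: 0.0
turn units [-0.02  0.01  0.08] shift units before turn [-0.57 -1.15  1.53] after turn [-0.58 -1.15  1.52]
t 3.1 pos [ 410.42 -166.27  195.72] yawy 83.32199968389736 q [-0.56  0.19  1.73 -0.    1.22 -2.01] F [0.03 0.92 0.2 ] 91.83957448749103 0.0
```

```bash
python3 -m pendant '[-0.3,-0.6,0.4,0,0,0,-1, -0.28,-0.55,0.5,0,0,0,-1, 0,0,0.7,0,0,0,-1, 0,0,0.7,0,0,0,-1, 0,0,0.66,0,0,0,-1, 0,0,0,0,0,0,1, 0,0,0,0,0,0,1, 0,0,0,0,0,0,1, 0,0,0,0,0,0,1, 0,0,0,0,0,0,1, 0,0,0,0,0,0,1, 0,0,0,0,0,0,1]'
python3 plan.py 423.5 -202.5 190 83
```

```text
time: 4.3
tool_pos: [424.0, -199.7, 107.1]
tcp_rot: [-3.142, 0.0, 3.028]
contact_force: [-1.0, 0.6, -0.4]
grip_width: 40.3
finger_force: 0.0
turn units [-0.    0.    0.13] shift units before turn [ 0.01 -0.1  -2.76] after turn [ 0.01 -0.1  -2.76]
t 4.3 pos [ 424.05 -199.68  107.11] yawy 83.51370020282354 q [-0.6   0.34  1.8   0.    1.   -2.06] F [-1.05  0.58 -0.44] 40.307581824774424 0.0
```

```bash
python3 -m pendant '[0,-0.08,0,0,0,0,1, 0,0,0,0,0,0,1, 0,0,0,0,0,0,1, 0,0,0,0,0,0,1, 0,0,0,0,0,0,1, 0,0,0,0,0,0,1, 0,0,0,0,0,0,1]'
python3 plan.py 430 0 120 83
```

```text
time: 5.0
tool_pos: [423.7, -202.0, 106.9]
tcp_rot: [3.141, -0.0, 3.028]
contact_force: [-0.0, 0.1, 0.2]
grip_width: 0.6
finger_force: 0.0
turn units [ 0.   -0.    0.13] shift units before turn [ 0.55  6.71 -0.44] after turn [ 0.61  6.71 -0.44]
t 5.0 pos [ 423.72 -202.    106.88] yawy 83.51580213384088 q [-0.61  0.34  1.8   0.    1.   -2.07] F [-0.04  0.11  0.2 ] 0.6161291073495475 0.0
```

```bash
python3 -c "
from h import *
a=save('side','s2');b=save('top','t2')
for t in ['port_mouth','plug']:
    print(t,best('side',t),best('top',t))
print(proj('side',(423.7,-202,107)),proj('top',(423.7,-202,107)))
x=cv2.resize(a[190:310,180:310],None,fx=3,fy=3);y=cv2.resize(b[180:300,280:410],None,fx=3,fy=3)
cv2.imwrite('pics/c2.png',np.hstack([x,y])[:,:,::-1])"
```

```text
port_mouth (None, 0) (array([344.1, 237.6]), 0.6)
plug (array([234.5, 245.6]), 0.71) (array([341.7, 235. ]), 0.4)
[232.00611533 243.57256518] [343.24639194 234.27526546]
```

View pics/c2.png

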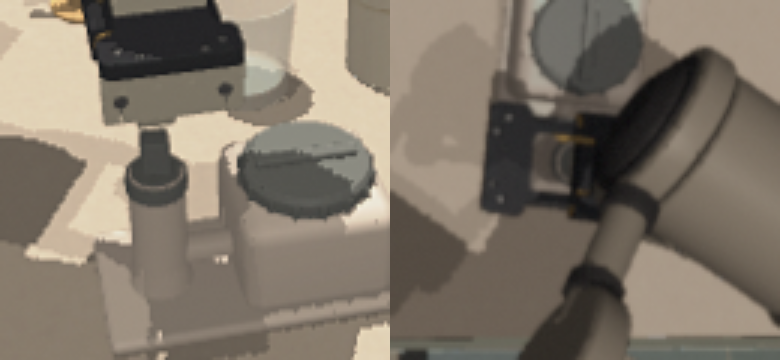

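```bash
python3 -c "
import cv2,numpy as np
g=lambda im:(255*(im/255.)**.5).astype(np.uint8)
a=cv2.imread('pics/s2.png')[200:300,190:290];b=cv2.imread('pics/t2.png')[180:280,300:400]
h=lambda i:cv2.resize(g(i),None,fx=4,fy=4,interpolation=cv2.INTER_CUBIC)
cv2.imwrite('pics/c3.png',np.hstack([h(a),h(b)]))"
```

```text
(no output)
```

View pics/c3.png

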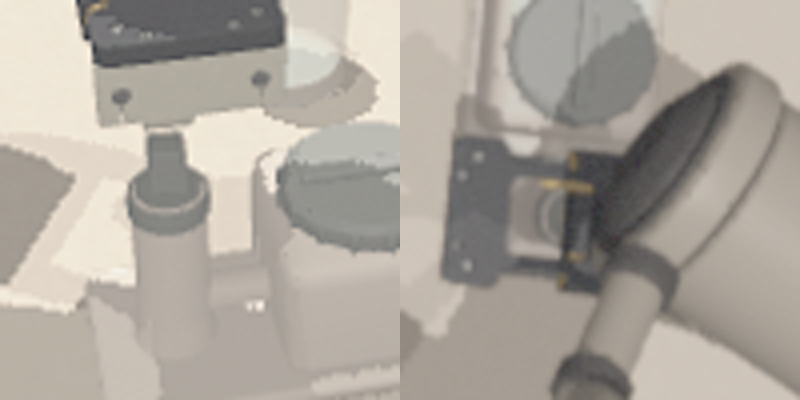

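```bash
python3 -c "
from h import *
np.set_printoptions(precision=1,suppress=True)
for z in (173,203): print(z,'side body edge',atz('side',(214.5,231),z),atz('side',(261,225),z),'top plate left',atz('top',(311,217),z),atz('top',(311,250),z))
for z in (107,137): print(z,'tip',atz('side',(232,233.5),z))
print(K('side'),K('top'))
o=get_obs();print(o)
"
```

```text
173 side body edge [ 385.5 -241.7  173. ] [ 464.  -250.9  173. ] top plate left [ 463.6 -118.9  173. ] [ 393.9 -117.8  173. ]
203 side body edge [ 378.  -281.9  203. ] [ 450.7 -290.4  203. ] top plate left [ 463.6 -114.3  203. ] [ 396.3 -113.2  203. ]
107 tip [ 431.8 -172.2  107. ]
137 tip [ 422.4 -211.2  137. ]
(array([[410.6,   0. , 256.3],
       [  0. , 410.6, 193.7],
       [  0. ,   0. ,   1. ]]), array([0.1, 0. , 0. , 0. , 0. ]), array([[   0.9,    0.2,   -0.3,  283.2],
       [  -0.3,    0.5,   -0.8, -788.1],
       [  -0. ,    0.9,    0.5,  581.3],
       [   0. ,    0. ,    0. ,    1. ]])) (array([[412.8,   0. , 252.1],
       [  0. , 412.8, 196.9],
       [  0. ,   0. ,   1. ]]), array([0., 0., 0., 0., 0.]), array([[  -0. ,    1. ,   -0. ,  463.9],
       [  -1. ,   -0. ,    0. ,   16.2],
       [   0. ,    0. ,    1. , 1050. ],
       [   0. ,    0. ,    0. ,    1. ]]))
{'time': 5.3, 'joint_positions': array([-0.6,  0.3,  1.8,  0. ,  1. , -2.1]), 'dq': array([ 0.,  0., -0., -0.,  0., -0.]), 'tau': array([  0. , -39.1, -20.6,  -0.1,   0.1,   0. ]), 'tool_pos': array([ 423.7, -202. ,  106.9]), 'tcp_rot': array([3.1, 0. , 3. ]), 'contact_force': array([0.1, 0.1, 0. ]), 'moment': array([-0.,  0.,  0.]), 'finger_force': 0.0, 'grip_width': 0.7815811787924954}
```

The pictures show the shut fingers ending just above the plug's grip. The body edges agree with this: the gripper stands about 25–30 mm higher than its reported z. I'll open, go 25 mm lower and close. The width will show which it is.

```bash
python3 -m pendant '[0,0,0,0,0,0,-1, 0,0,0,0,0,0,-1, 0,0,0,0,0,0,-1, 0,0,0,0,0,0,-1, 0,0,0,0,0,0,-1, 0,0,0,0,0,0,-1, 0,0,0.3,0,0,0,-1, 0,0,0.25,0,0,0,-1, 0,0,0.2,0,0,0,-1, 0,0,0,0,0,0,1, 0,0,0,0,0,0,1, 0,0,0,0,0,0,1]'
python3 -m pendant '[0,0,0,0,0,0,1, 0,0,0,0,0,0,1, 0,0,0,0,0,0,1, 0,0,0,0,0,0,1, 0,0,0,0,0,0,1, 0,0,0,0,0,0,1, 0,0,0,0,0,0,1, 0,0,0,0,0,0,1]'
```

```text
time: 6.5
tool_pos: [423.9, -202.1, 84.5]
tcp_rot: [-3.142, 0.0, 3.028]
contact_force: [0.8, 0.5, -1.4]
grip_width: 52.8
finger_force: 0.0
time: 7.3
tool_pos: [423.7, -202.0, 84.4]
tcp_rot: [3.142, 0.0, 3.028]
contact_force: [-0.4, -0.4, 0.8]
grip_width: 17.7
finger_force: 30.0
```

```bash
python3 -m pendant '[0,0,-0.6,0,0,0,1, 0,0,-0.8,0,0,0,1, 0,0,-0.6,0,0,0,1, 0.1,0.7,0,0,0,0,1, 0.1,1,0,0,0,0,1, 0.1,1,0,0,0,0,1, 0.1,1,0,0,0,0,1, 0.1,1,0,0,0,0,1, 0,1,0,0,0,0,1, 0,0.7,0,0,0,0,1, 0,0.3,0,0,0,0,1, 0,0,0,0,0,0,1]'
python3 plan.py 430 0 12 83.5; python3 -c "
from h import *
a=save('side','s4');b=save('top','t4')
x=cv2.resize(a[130:300,160:310],None,fx=2.5,fy=2.5);cv2.imwrite('pics/c4.png',(255*(x/255.)**.6).astype(np.uint8)[:,:,::-1])"
```

```text
time: 8.5
tool_pos: [431.5, -0.0, 144.4]
tcp_rot: [-3.142, -0.0, 3.03]
contact_force: [0.3, -0.6, -0.7]
grip_width: 17.5
finger_force: 30.0
turn units [-0.   -0.    0.03] shift units before turn [ 0.05 -0.01  4.41] after turn [ 0.05 -0.01  4.41]
t 8.5 pos [431.5   -0.01 144.37] yawy 83.62383667010198 q [-0.18  0.23  1.84 -0.    1.07 -1.64] F [ 0.32 -0.6  -0.69] 17.471661851073012 29.994335174560547
```

View pics/c4.png

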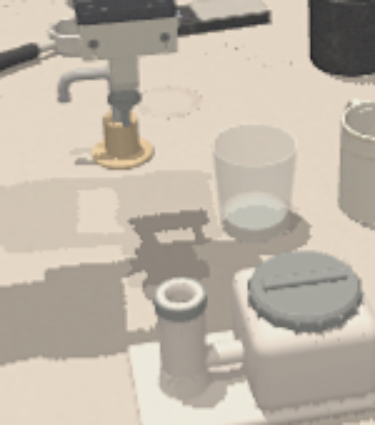

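The picture shows the plug held in the fingers, crop (122,100), and the port open, crop (180,292). Next I lower it and let go.

```bash
python3 -m pendant '[0,0,0.7,0,0,0,1, 0,0,1,0,0,0,1, 0,0,1,0,0,0,1, 0,0,0.8,0,0,0,1, 0,0,0.5,0,0,0,1, 0,0,0.25,0,0,0,1, 0,0,0.15,0,0,0,1, 0,0,0.03,0,0,0,1, 0,0,0,0,0,0,1]'
python3 -m pendant '[0,0,0,0,0,0,0, 0,0,0,0,0,0,0, 0,0,0,0,0,0,-0.2, 0,0,0,0,0,0,-0.4, 0,0,0,0,0,0,-0.4, 0,0,-0.5,0,0,0,-1, 0,0,-1,0,0,0,-1, 0,0,-1,0,0,0,-1, 0,0,-1,0,0,0,-1, 0,0,-1,0,0,0,-1, 0,0,-0.5,0,0,0,-1]'
python3 - <<'E'
from h import *
np.set_printoptions(precision=1,suppress=True)
save('side','s5');save('top','t5')
for t in ["plug","port_mouth","spout","spout_nozzle","stand"]:
    a,sa=best("side",t);b,sb=best("top",t)
    print(t,a,round(sa,2),b,round(sb,2),*(tri(a,b) if a is not None and b is not None else []))
x=cv2.resize(cv2.imread('pics/s5.png')[130:300,160:310],None,fx=2.5,fy=2.5)
y=cv2.resize(cv2.imread('pics/t5.png')[190:300,140:310],None,fx=2.5,fy=2.5);y=cv2.copyMakeBorder(y,0,425-y.shape[0],0,0,0)
cv2.imwrite('pics/c5.png',(255*(np.hstack([x,y])/255.)**.6).astype(np.uint8))
E
```

```text
time: 9.5
tool_pos: [432.0, -0.9, 12.0]
tcp_rot: [-3.142, 0.001, 3.028]
contact_force: [-0.0, 0.3, -0.3]
grip_width: 17.7
finger_force: 30.0
time: 10.6
tool_pos: [432.5, -0.7, 164.0]
tcp_rot: [-3.141, 0.004, 3.029]
contact_force: [0.7, -1.0, 0.1]
grip_width: 91.7
finger_force: 0.0
plug [217.5 219.5] 0.44 None 0
port_mouth [230.7 246.5] 0.58 [343.2 235.1] 0.77 [ 421.2 -203.   101.6] 0.8882271262002264
spout [204.8 188. ] 0.61 [175.3 244. ] 0.68 [423.4 191.4   7.5] 50.39689176715026
spout_nozzle [186.3 170.9] 0.54 [175.8 242.2] 0.48 [404.7 186.5  65.7] 3.861284467302243
stand [208.8 193.5] 0.6 [181.1 220.8] 0.91 [457.2 186.5 -15.1] 1.2257529033277752
```

View pics/c5.png

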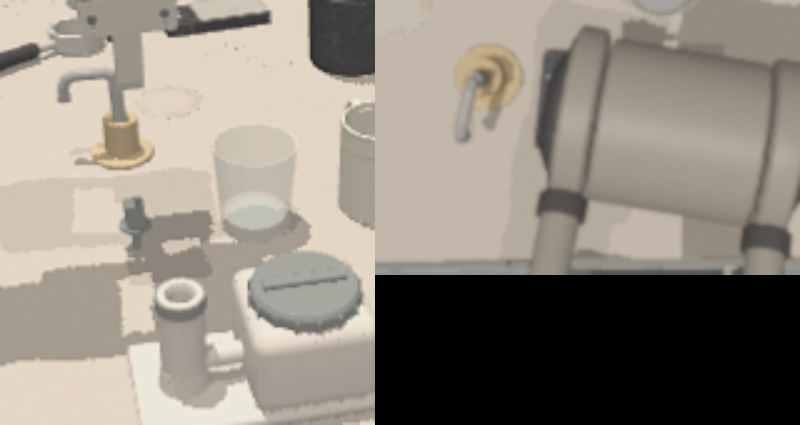

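The plug stands on its stem, let go, on clear worktop at crop (133,220), and the port is open. The spout is unmoved. Next I refine the z offset and plan the spout approach.

```bash
python3 plan.py 455.3 167.5 164 69.3; python3 -c "
from h import *
np.set_printoptions(precision=1,suppress=True)
for z in (164,180,190,200): print(z,atz('side',(211.2,165.5),z))
f=lambda u,v:(140+(u-375)/2.5,190+v/2.5)
t,n=atz('top',f(481,79),100),atz('top',f(462,137),74);print(t,n,np.degrees(np.arctan2(*(t-n)[1::-1])))
"
```

```text
turn units [ 0.   -0.01  3.55] shift units before turn [-0.16  5.66 -0.1 ] after turn [ 1.23  5.52 -0.1 ]
t 11.2 pos [431.29  -0.57 161.03] yawy 83.51541561484366 q [-0.18  0.21  1.82  0.    1.12 -1.64] F [0.55 0.09 0.06] 91.57800329087911 0.0
164 [436.3   8.2 164. ]
180 [430.4 -22.3 180. ]
190 [426.8 -41.4 190. ]
200 [423.1 -60.5 200. ]
[455.5 165.2 100. ] [401.1 187.   74. ] -21.847527417633778
```

```bash
python3 -m pendant '[0,0.7,0,0,0,0,-1, 0,1,0,0,0,0,-1, 0,1,0,0,0,0,-1, 0,1,0,0,0,0,-1, 0,1,0,0,0,0,-1, -0.1,0.7,0,0,0,0,-1, -0.06,0.26,0,0,0,0,-1, 0,0,0,0,0,0.9,-1, 0,0,0,0,0,1,-1, 0,0,0,0,0,1,-1, 0,0,0,0,0,0.8,-1, 0,0,0,0,0,0,-1]'
python3 plan.py 455.3 167.5 30 68.7
```

```text
time: 12.4
tool_pos: [455.4, 166.9, 161.4]
tcp_rot: [-3.141, -0.0, 2.769]
contact_force: [-0.3, 0.6, 0.6]
grip_width: 91.8
finger_force: 0.0
turn units [-0.01 -0.   -0.01] shift units before turn [0.01 0.02 4.38] after turn [0.01 0.02 4.38]
t 12.4 pos [455.41 166.88 161.37] yawy 68.65996408972285 q [ 0.19  0.3   1.68 -0.    1.16 -1.01] F [-0.28  0.6   0.57] 91.82487363514473 0.0
```

```bash
python3 -m pendant '[0,0,0.8,0,0,0,-1, 0,0,1,0,0,0,-1, 0,0,1,0,0,0,-1, 0,0,0.8,0,0,0,-1, 0,0,0.5,0,0,0,-1, 0,0,0.28,0,0,0,-1, 0,0,0,0,0,0,1, 0,0,0,0,0,0,1, 0,0,0,0,0,0,1, 0,0,0,0,0,0,1, 0,0,0,0,0,0,1, 0,0,0,0,0,0,1]'
python3 -m pendant '[0,0,0,0,0,0,1, 0,0,0,0,0,0,1, 0,0,0,0,0,0,1, 0,0,0,0,0,0,1, 0,0,0,0,0,0,1, 0,0,0,0,0,0,1, 0,0,0,0,0,0,1]'
```

```text
time: 13.6
tool_pos: [455.6, 167.6, 30.4]
tcp_rot: [3.141, 0.001, 2.77]
contact_force: [-0.1, -0.2, -0.8]
grip_width: 47.9
finger_force: 0.0
time: 14.3
tool_pos: [458.5, 170.9, 30.9]
tcp_rot: [3.134, 0.004, 2.769]
contact_force: [5.5, 16.0, -3.9]
grip_width: 14.9
finger_force: 29.6
```

```bash
python3 -m pendant '[0,0.12,0,0,0,0,1, 0,0,0,0,0,0,1, 0,0,-0.4,0,0,0,1, 0,0,-0.6,0,0,0,1, 0,0,-0.8,0,0,0,1, 0,0,-1,0,0,0,1, 0,0,-1,0,0,0,1, 0,0,-1,0,0,0,1, 0,0,-0.4,0,0,0,1, 0,0,0,0,0,0,1]'
python3 - <<'E'
from h import *
np.set_printoptions(precision=1,suppress=True)
save('side','s6');save('top','t6')
x=cv2.imread('pics/s6.png')[70:280,150:290]
x=cv2.resize(x,None,fx=2.8,fy=2.8)
cv2.imwrite('pics/c6.png',(255*(x/255.)**.6).astype(np.uint8))
a,s=best('side','spout');print(a,s)
E
python3 plan.py 422.5 -202.5 160 83
```

```text
time: 15.3
tool_pos: [457.7, 171.1, 187.8]
tcp_rot: [3.14, 0.003, 2.77]
contact_force: [0.3, -0.4, -1.6]
grip_width: 14.6
finger_force: 29.9
[203.6 135.8] 0.66
turn units [-0.01 -0.03 -3.57] shift units before turn [ -3.48 -12.     0.84] after turn [ -0.41 -12.48   0.83]
t 15.45 pos [456.01 170.74 184.97] yawy 68.71640147663348 q [ 0.2   0.28  1.64  0.    1.22 -1.  ] F [ 0.15 -0.2  -1.98] 14.197246533546863 29.90961068393517
```

View pics/c6.png

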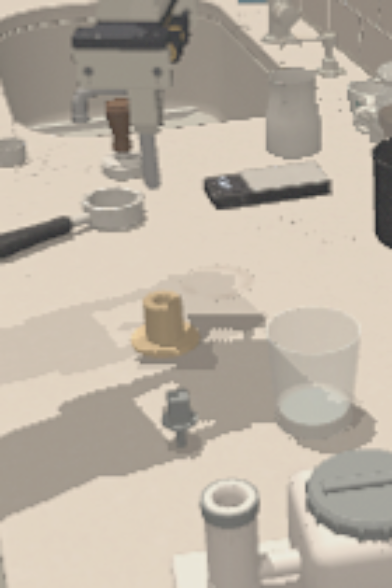

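The spout is held clear of the stand, foot at crop (150,187), and the plug still stands at crop (178,415). I'll carry the spout over the port.

```bash
python3 -m pendant '[0,0,0,0,0,-0.7,1, 0,0,0,0,0,-1,1, 0,0,0,0,0,-1,1, 0,0,0,0,0,-0.87,1, 0,-0.6,0,0,0,0,1, -0.05,-1,0,0,0,0,1, -0.1,-1,0,0,0,0,1, -0.1,-1,0,0,0,0,1, -0.1,-1,0,0,0,0,1, -0.05,-1,0,0,0,0,1, 0,-1,0,0,0,0,1, 0,-1,0,0,0,0,1]'
python3 -m pendant '[0,-1,0,0,0,0,1, 0,-1,0,0,0,0,1, 0,-1,0,0,0,0,1, 0,-1,0,0,0,0,1, 0,-0.6,0.4,0,0,0,1, 0,-0.3,0.5,0,0,0,1, 0,0,0.3,0,0,0,1, 0,0,0.2,0,0,0,1, 0,0,0,0,0,0,1, 0,0,0,0,0,0,1]'
python3 plan.py 422.5 -202.5 145 83
python3 - <<'E'
from h import *
np.set_printoptions(precision=1,suppress=True)
print("earlier foot",atz('side',(203.6,136.8),161))
save('side','s7');save('top','t7')
x=cv2.resize(cv2.imread('pics/s7.png')[160:300,170:300],None,fx=4,fy=4)
y=cv2.resize(cv2.imread('pics/t7.png')[190:290,300:370],None,fx=4,fy=4);y=cv2.copyMakeBorder(y,0,560-400,0,0,0)
cv2.imwrite('pics/c7.png',(255*(np.hstack([x[:,:520],y])/255.)**.6).astype(np.uint8))
for t in('spout','spout_nozzle','port_mouth'):print(t,best('side',t),best('top',t))
E
```

```text
time: 16.65
tool_pos: [439.9, -57.8, 184.7]
tcp_rot: [3.141, -0.003, 3.019]
contact_force: [0.9, -0.4, -0.5]
grip_width: 14.0
finger_force: 29.9
time: 17.65
tool_pos: [423.2, -202.2, 144.2]
tcp_rot: [3.141, 0.0, 3.02]
contact_force: [0.5, -0.6, -1.4]
grip_width: 14.2
finger_force: 29.9
turn units [0.   0.   0.01] shift units before turn [ 0.02 -0.01 -0.03] after turn [ 0.02 -0.01 -0.03]
t 17.65 pos [ 423.16 -202.18  144.24] yawy 83.04957374637225 q [-0.61  0.29  1.75  0.    1.1  -2.06] F [ 0.52 -0.64 -1.39] 14.192299913909755 29.90986115140913
earlier foot [454.5 175.  161. ]
spout (array([227.5, 237.3]), 0.73) (array([250.6, 131.9]), 0.23)
spout_nozzle (array([198.8, 217.6]), 0.56) (array([353.2, 265.4]), 0.46)
port_mouth (array([228.5, 244.3]), 0.64) (array([340.8, 234.9]), 0.87)
```

View pics/c7.png

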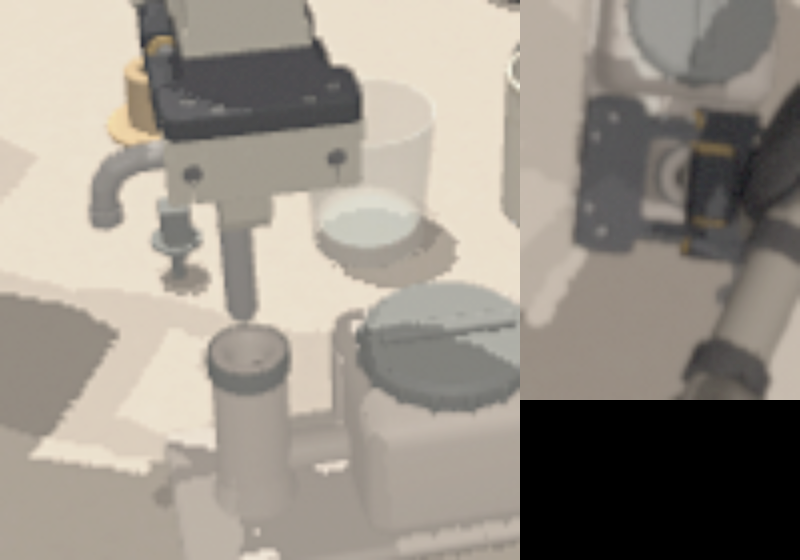

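```bash
python3 -c "
from h import *
np.set_printoptions(precision=1,suppress=True)
for z in (113,116,119,122): print(z,atz('side',(230.2,238.7),z))
print('mouth side',atz('side',(232.2,247.5),100),atz('side',(230.7,246.5),100),atz('side',(231.2,247.7),100))
print('mouth top',atz('top',(343.2,235.1),100),atz('top',(341.9,235.3),100))
print('vertical dir px',proj('side',(422,-202,150))-proj('side',(422,-202,119)))
"
```

```text
113 [ 422.6 -194.3  113. ]
116 [ 421.7 -198.2  116. ]
119 [ 420.8 -202.   119. ]
122 [ 419.9 -205.8  122. ]
mouth side [ 423.  -204.7  100. ] [ 421.2 -201.   100. ] [ 421.1 -204.7  100. ]
mouth top [ 421.5 -203.5  100. ] [ 421.1 -200.5  100. ]
vertical dir px [ -0.7 -13.8]
```

```bash
python3 -m pendant '[-0.05,0,0.2,0,0,0,1, 0,0,0.3,0,0,0,1, 0,0,0.15,0,0,0,1, 0,0,0.1,0,0,0,1, 0,0,0,0,0,0,1]'
python3 -m pendant '[0,0,0.07,0,0,0,1, 0,0,0.07,0,0,0,1, 0,0,0.07,0,0,0,1, 0,0,0.07,0,0,0,1, 0,0,0,0,0,0,1]'
```

```text
time: 18.55
tool_pos: [424.1, -202.7, 120.9]
tcp_rot: [3.141, -0.001, 3.019]
contact_force: [0.3, -0.2, -0.4]
grip_width: 14.3
finger_force: 29.9
time: 19.05
tool_pos: [424.3, -202.8, 112.9]
tcp_rot: [3.141, -0.0, 3.019]
contact_force: [0.7, -0.3, -1.2]
grip_width: 14.2
finger_force: 29.9
```

```bash
python3 -m pendant '[0,0,0.07,0,0,0,1, 0,0,0.07,0,0,0,1, 0,0,0.07,0,0,0,1, 0,0,0,0,0,0,1]'
python3 -m pendant '[0,0,0.07,0,0,0,1, 0,0,0.07,0,0,0,1, 0,0,0,0,0,0,1]'
```

```text
time: 19.45
tool_pos: [424.5, -202.6, 106.7]
tcp_rot: [3.141, 0.0, 3.019]
contact_force: [1.0, 1.4, 0.8]
grip_width: 14.6
finger_force: 29.9
time: 19.75
tool_pos: [424.9, -203.0, 103.1]
tcp_rot: [-3.141, 0.001, 3.019]
contact_force: [1.8, 0.8, 1.2]
grip_width: 14.2
finger_force: 29.9
```

```bash
python3 -m pendant '[0,0,0.07,0,0,0,1, 0,0,0.07,0,0,0,1, 0,0,0,0,0,0,1]'
python3 -m pendant '[0,0,0.07,0,0,0,1, 0,0,0.07,0,0,0,1, 0,0,0,0,0,0,1]'
```

```text
time: 20.05
tool_pos: [424.6, -202.9, 98.4]
tcp_rot: [3.141, 0.0, 3.019]
contact_force: [2.4, 1.3, -2.6]
grip_width: 14.5
finger_force: 29.9
time: 20.35
tool_pos: [424.5, -202.8, 94.1]
tcp_rot: [3.141, 0.0, 3.019]
contact_force: [2.3, 2.3, -1.3]
grip_width: 14.4
finger_force: 29.9
```

```bash
python3 -m pendant '[0,0,0.07,0,0,0,1, 0,0,0.07,0,0,0,1]'
python3 -m pendant '[0,0,0.07,0,0,0,1, 0,0,0.07,0,0,0,1]'; python3 -m pendant '[0,0,0.07,0,0,0,1]'
```

```text
time: 20.55
tool_pos: [424.9, -203.0, 90.6]
tcp_rot: [-3.142, 0.001, 3.019]
contact_force: [1.5, 2.7, 6.1]
grip_width: 14.4
finger_force: 29.9
time: 20.75
tool_pos: [425.0, -202.9, 86.4]
tcp_rot: [-3.142, 0.001, 3.019]
contact_force: [1.9, 2.8, 7.1]
grip_width: 14.5
finger_force: 29.9
time: 20.85
tool_pos: [425.0, -202.9, 84.3]
tcp_rot: [3.142, 0.001, 3.019]
contact_force: [1.7, 3.9, 8.5]
grip_width: 14.3
finger_force: 29.9
```

Run:
```python
from h import *
np.set_printoptions(precision=1,suppress=True)
save('side','s8')
x=cv2.resize(cv2.imread('pics/s8.png')[170:290,180:290],None,fx=5,fy=5)
cv2.imwrite('pics/c8.png',(255*(x/255.)**.6).astype(np.uint8))
```

```text
(no output)
```

View pics/c8.png

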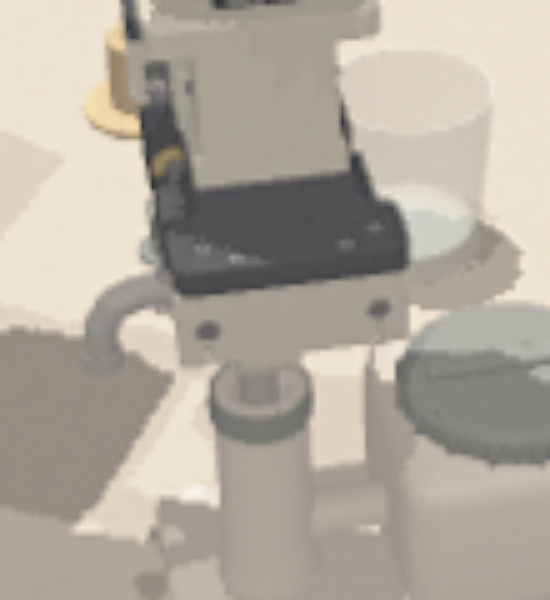

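The picture shows the tube entering the port centred, with the nozzle to the front at crop (100,365). I'll use its height to work out the depth.

```bash
python3 -c "
from h import *
np.set_printoptions(precision=1,suppress=True)
for z in (187,182,135,130,127,124,120,115): print(z,proj('side',(368.4,-196.3,z)))
print(best('side','spout_nozzle'));o=get_obs();print(o['time'],o['tool_pos'],o['contact_force'])
"
```

```text
187 [198.3 211.5]
182 [198.5 213.9]
135 [200.7 235.6]
130 [200.9 237.9]
127 [201.  239.2]
124 [201.2 240.5]
120 [201.3 242.3]
115 [201.5 244.5]
(array([205.1, 244.6]), 0.75)
20.95 [ 424.7 -202.8   83.6] [ 3.7  2.8 -2.5]
```

```bash
for i in 1; do python3 -m pendant '[0,0,0.06,0,0,0,1]'; python3 -m pendant '[0,0,0.06,0,0,0,1]'; python3 -m pendant '[0,0,0.06,0,0,0,1]'; done | grep -E "tool|contact"
```

```text
tool_pos: [425.1, -202.9, 82.5]
contact_force: [1.9, 6.3, 14.6]
tool_pos: [425.3, -203.0, 81.3]
contact_force: [0.7, 5.0, 15.6]
tool_pos: [425.4, -203.0, 79.8]
contact_force: [0.9, 6.3, 18.6]
```

```bash
(python3 -m pendant '[0,0,0.04,0,0,0,1]'; python3 -m pendant '[0,0,0,0,0,0,1]'; python3 -m pendant '[0,0,0.04,0,0,0,1]'; python3 -m pendant '[0,0,0,0,0,0,1]')| grep -E "tool|contact"
```

```text
tool_pos: [425.6, -203.1, 79.3]
contact_force: [-1.5, 8.7, 29.0]
tool_pos: [425.6, -203.0, 79.3]
contact_force: [0.1, 7.2, 21.1]
tool_pos: [425.9, -203.2, 79.1]
contact_force: [-4.4, 9.6, 39.5]
tool_pos: [425.9, -203.1, 79.2]
contact_force: [-2.4, 9.3, 31.0]
```

It stopped hard at z 79.2 with the force rising steeply, after about 3 mm of bedding. I'll relax the push, let go and rise.

```bash
python3 -m pendant '[0,0,-0.08,0,0,0,1, 0,0,0,0,0,0,1, 0,0,0,0,0,0,-1, 0,0,0,0,0,0,-1, 0,0,0,0,0,0,-1, 0,0,0,0,0,0,-1, 0,0,0,0,0,0,-1, 0,0,0,0,0,0,-1, 0,0,0,0,0,0,-1, 0,0,0,0,0,0,-1]'
python3 -m pendant '[0,0,-0.4,0,0,0,-1, 0,0,-1,0,0,0,-1, 0,0,-1,0,0,0,-1, 0,0,-1,0,0,0,-1, 0,0,-1,0,0,0,-1, 0,0,-1,0,0,0,-1, 0,1,0,0,0,0,-1, 0,1,0,0,0,0,-1, 0,1,0,0,0,0,-1, 0,1,0,0,0,0,-1, 0,1,0,0,0,0,-1, 0,0,0,0,0,0,-1]'
python3 - <<'E'
from h import *
np.set_printoptions(precision=1,suppress=True)
save('side','s9');save('top','t9')
x=cv2.resize(cv2.imread('pics/s9.png')[170:290,180:290],None,fx=4,fy=4)
y=cv2.resize(cv2.imread('pics/t9.png')[190:290,300:370],None,fx=4,fy=4);y=cv2.copyMakeBorder(y,0,480-400,0,0,0)
cv2.imwrite('pics/c9.png',(255*(np.hstack([x,y])/255.)**.6).astype(np.uint8))
a,b=best('side','spout_nozzle'),best('top','spout_nozzle');print(a,b)
for z in (125,121,117):print(z,proj('side',(368.4,-196.3,z)),proj('top',(368.4,-196.3,z)))
E
```

```text
time: 22.65
tool_pos: [424.4, -203.0, 78.4]
tcp_rot: [3.142, 0.0, 3.019]
contact_force: [0.5, -0.5, -1.2]
grip_width: 73.7
finger_force: 0.0
time: 23.85
tool_pos: [442.7, -51.3, 240.5]
tcp_rot: [3.141, 0.0, 3.023]
contact_force: [0.2, -0.4, 0.1]
grip_width: 91.7
finger_force: 0.0
(array([200.7, 243. ]), 0.63) (None, 0)
125 [201.1 240.1] [343.1 259.5]
121 [201.3 241.8] [342.7 259.3]
117 [201.5 243.6] [342.2 259.2]
```

View pics/c9.png

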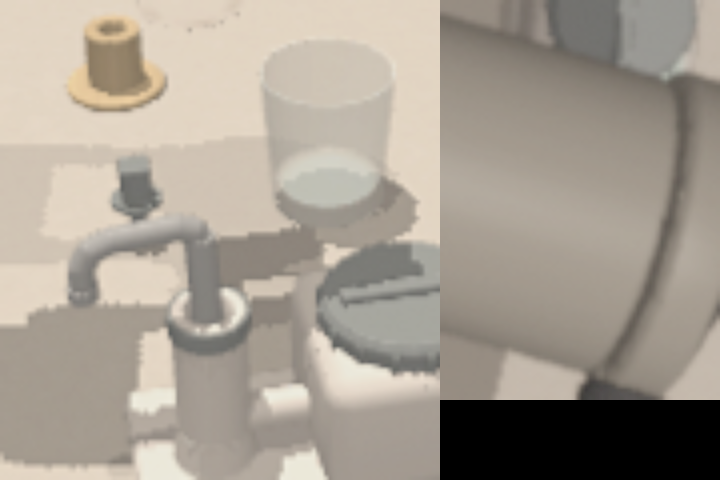

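```bash
python3 -c "
from h import *
np.set_printoptions(precision=1,suppress=True)
q=lambda s,z:((proj('side',(423.3-s*.9925,-203+s*.122,z))-[180,170])*4)
for d in (36,40,44,47): print(d,'neck centre s=15,30',q(15,194-d),q(30,194-d),'mouth',q(0,100))
"
```

```text
36 neck centre s=15,30 [169.6 209.4] [135.9 213.5] mouth [208.4 307.7]
40 neck centre s=15,30 [170.1 216.7] [136.5 220.9] mouth [208.4 307.7]
44 neck centre s=15,30 [170.6 224. ] [137.1 228.2] mouth [208.4 307.7]
47 neck centre s=15,30 [170.9 229.5] [137.5 233.6] mouth [208.4 307.7]
```

The neck centreline in the picture, near crop (137,233), puts the depth at about 46 mm. That fits the hard stop I felt and a bedded seat, so I'm handing in.

```bash
python3 -c "
from plant import close_job
print(close_job())"
```

```text
the job is handed in; nothing more can be done
None
```

The job is handed in with no verdict shown: the plug stands let go on clear worktop, and the spout is in the port about 46 mm deep with the nozzle to the front. It hit a hard stop where the wrist force peaked at 39.5 N, above the 30 N push you asked for, and the spout–filter contact force was not measured; the glass and mug were left alone.

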